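# Rebuild the still life on its taped board

## Robot

A 6-joint arm with a two-finger parallel gripper is mounted at the origin on the work surface. World frame = base frame: x ahead of the robot, y to its left, z up, the work surface at z = 0. Lengths are in m, angles in degrees, forces in N, time in s.
With the tool pointing down it reaches from about 0.3 to 0.75 m from the base axis. Payload 8.5 kg.
Tool frame: the origin (TCP) lies on the centre line of the jaws, within the pads' length; the fingertips stand 19 mm ahead of it and the grasp point (between the pads) is the TCP (env.tcp_to_tips is the z of the fingertips in the tool frame, in m); z points along the fingers, y is the line along which they close (so a half turn about z gives the same grasp; the last joint's range is limited). The gripper opens to 85 mm and grips with 20 to 120 N. Pads are 22 mm wide; open, the fingers measure 114 mm over their backs; the gripper's body (76 mm by 85 mm) begins 54 mm behind the grasp point. The pads swing forward as they close: fully open they stand 13 mm farther back than shut.
Start: joints at [52.58, 21.807, 74.336, -0, 83.858, -12.336], TCP at [0.233, 0.498, 0.25] pointing down, gripper open.
Joint ranges: [-178.18, 178.18], [-50.72, 133.34], [12.68, 142.11], [-81.47, 261.47], [9.98, 163.14], [-165.26, 165.26]. Speed limits (degrees/s): [136.94, 136.94, 180, 180, 180, 180].

## Interface

Orientations are given as a 3x3 rotation matrix whose columns are the frame's x, y, z axes.
In Python, from rig import env gives the robot as it stands.
- The arm moves only by the tool servo_tool, never from a script. Its argument "steps" is a list of rows, each an object of numbers: "tx", "ty", "tz": the shift along the world's x, y, z in cm; "yaw": the turn about the world's z in degrees; "claw": the finger opening in cm, from 0 to 8.54. In form: [{"tx": .., "ty": .., "tz": .., "yaw": .., "claw": ..}, ...]. A call has 1 to 20 rows; each row shifts and turns the commanded pose from where the row before left it; what a row does not reach is not made up. A row lasts 1/10 s, in which the tool goes at most 50 mm and 8.59 degrees, less where a joint would pass 70% of its speed; a pose out of reach is approached as far as the arm can. A call with a gripper value outside its range is refused whole. The fingers move at their own pace and stop on an object; "newtons" is the grip in N (left out, the last holds). Time passes only in rows, so rows that do not move let the fingers close. It gives the time, the measured TCP pose, the force, the opening and the grip force at its end, in the units of the state.
- env.observe(): the state, without advancing time (a new reading comes with each control period).
- env.get_image(name): name is "side" or "top"; returns (picture, depth): 480x640x3 uint8, red, green, blue; 480x640 float32, m along the optical axis (not along the pixel's ray), 0 where there is no reading.
- env.camera_model(name): a dict with "fovy" (degrees; the focal length in pixels is half the picture's height over the tangent of half this angle, whatever the lens; pixels are square), "cx", "cy" (the principal point, pixels), "T" (4x4, takes a point from camera to world coordinates). Camera axes: x right, y down, z forward; pixel columns grow to the right and rows downward; lengths in m; the calibration is good to about 2 mm. A picture is of the moment at which its call begins. camera_model takes no time and is no camera call.
- env.close_job(): hands the job in; it is judged then, once.
The state is a dict: "time_s": time; "q": joint angles; "qvel": joint speeds; "joint_efforts": joint torques, N m; "position": TCP position; "tool_rot": TCP orientation; "ft_force": force on the tool from outside, world axes, zero at the start; "wrist_torque": the same for the moment, N m; "grip_width": finger opening in m; "gripper_force": force on a finger pad.
Only numpy, scipy, OpenCV 4.12 (cv2) and the standard library are available. Lean on these libraries where they do the work, as an engineer would, in place of code of your own. Each camera call takes 0.05 s, during which the arm holds its last target. There are 200 camera calls.

## Task

Set the still life up again for the next drawing lesson: take the mug, the bottle, the tea tin and the white plaster column from the newspaper and stand each one upright on the dark board, centred in the masking-tape outline that matches the shape and size of its foot. Turn the tin and the six-sided column to sit square in their outlines, and the mug so that its handle lies over the tape tick of its circle. Put each thing down gently, without dropping it or knocking it over, and leave the vase that already stands on the board where it is.

Things in the scene. Friction and masses are not known exactly. Their poses are not given: they have to be found in the camera images.
- mug: small white ceramic mug, round, open at the top, outer diameter 62 mm (foot 56 mm), 78 mm high, wall 4 mm, 0.22 kg give or take a third; one handle on its +y side that reaches 60 mm from the axis, 16 to 69 mm up. Origin: centre of its underside, z up. Stands upright on the newspaper (z = 0) at the start. Do not mistake for it the grey tumbler without a handle
- mug_handle (a point): point in the middle of the mug's handle loop: 52 mm from the mug's axis along its +y, 45 mm above its underside
- bottle: small dark green glass bottle, round: body 46 mm in diameter up to 78 mm high, then a shoulder up to a neck 24 mm in diameter from 102 to 134 mm high, and a cork stopper fixed in it, 27 mm in diameter, from 134 to 150 mm high (top). 0.25 kg give or take a third. Origin: centre of its underside, z up; it looks the same from all sides. Stands upright on the newspaper (z = 0) at the start
- tin: rectangular grey metal tea tin, foot 66 mm (its x) by 46 mm (its y), 95 mm high; its fixed lid, from 78 to 95 mm high, is 67.5 by 47.5 mm. 0.2 kg give or take a third. Origin: centre of its underside, z up; a half turn looks the same. Stands upright on the newspaper (z = 0) at the start, at least 105 mm from its neighbours
- column: white plaster six-sided column (hexagonal prism), 60 mm across flats (69 mm across corners), 120 mm high, 0.38 kg give or take a third. Origin: centre of its underside, z up; its x axis is square to one pair of flats, and it looks the same every 60 degrees. Stands upright on the newspaper (z = 0) at the start
- mug_outline: the mug's place: round masking-tape outline, cream tape 7 mm wide stuck flat on the dark board (0.8 mm thick, nothing to catch on; does not move), circle of 70 mm inside diameter, with a short straight tick of tape on its outside, along its +y from 41 to 75 mm from the centre, that shows where the handle goes. Origin: the circle's centre, on the board's top face (12 mm above the table), z up
- bottle_outline: the bottle's place: round masking-tape outline, cream tape 7 mm wide stuck flat on the dark board (0.8 mm thick, nothing to catch on; does not move), circle of 54 mm inside diameter, no tick. Origin: its centre, on the board's top face (12 mm above the table), z up
- tin_outline: the tin's place: rectangular masking-tape outline, cream tape 7 mm wide stuck flat on the dark board (0.8 mm thick, nothing to catch on; does not move), inside 74 mm (its x) by 54 mm (its y). Origin: its centre, on the board's top face (12 mm above the table), z up
- column_outline: the column's place: six-sided masking-tape outline, cream tape 7 mm wide stuck flat on the dark board (0.8 mm thick, nothing to catch on; does not move), 68 mm across flats inside; its x axis is square to one pair of sides. Origin: its centre, on the board's top face (12 mm above the table), z up
- vase: terracotta vase, round, 64 mm across at its widest (40 mm up), narrow neck, 98 mm high, 0.4 kg, standing loose on the board (dark, 300 by 370 mm, 12 mm thick, fixed) among the outlines, at least 105 mm from each, centre to centre. Origin: centre of its underside, z up. Board and newspaper lie side by side before the robot, either way round
Mind the look-alikes: they are no part of the job. Several things have the shape of the vase; the one meant has the colours described above.

How it is judged:
By the outcome, as a careful person would: the job done as asked, in the order asked, and still so for the second after the job is handed in, with the robot touching nothing.
It also fails if it takes over 120 s, if anything falls off the work surface, if the arm or the gripper's body presses on something with over 40 N, if the wrist force passes 120 N, or if a joint passes its speed limit or range.

## Working session

There is one attempt and no reset: what is moved stays moved. The work goes in short steps, Python scripts to look and compute and a tool call to move; the robot and the scene stay as the last step left them, time stands still between calls to the robot, and variables do not carry over. Pictures are saved under pics/ and viewed, at most 14 in all, crops included, and the job is handed in when it is done.

Besides the shell and the picture viewer there is one more tool, called after "Request:" by a JSON object that holds its "name" and its "arguments". servo_tool: Moves the arm, as the interface text tells. Its arguments: {"type":"object","properties":{"steps":{"type":"array"},"newtons":{"type":"number"}},"required":["steps"]}

```bash
mkdir -p pics; python3 - <<'E'
from rig import env
import cv2,numpy as np
for n in("top","side"):
    p,d=env.get_image(n); cv2.imwrite(f"pics/{n}0.png",p[:,:,::-1]); np.savez(f"{n}0.npz",p=p,d=d)
    m=env.camera_model(n); print(n,m["fovy"],m["cx"],m["cy"],np.round(m["T"],4).tolist(),{k:v for k,v in m.items() if k not in("T","fovy","cx","cy")})
print(env.observe())
E
```

```text
top 45.67897014281483 316.0927540799597 241.21589066321422 [[0.0276, -0.9838, 0.1771, 0.2613], [-0.9988, -0.0342, -0.0346, 0.0295], [0.0401, -0.1759, -0.9836, 1.1411], [0.0, 0.0, 0.0, 1.0]] {}
side 57.403896322472065 318.477826805632 242.73377973969215 [[0.8806, -0.3315, 0.3386, 0.1358], [-0.4735, -0.6422, 0.6028, -0.5184], [0.0176, -0.6912, -0.7225, 0.7223], [0.0, 0.0, 0.0, 1.0]] {}
{'time_s': 0.1, 'q': array([ 5.25815811e+01,  2.18364766e+01,  7.43782339e+01,  1.38800092e-03,
        8.38585699e+01, -1.23354815e+01]), 'qvel': array([ 7.59808800e-05, -1.02418300e-01, -1.53049721e-01, -4.78236494e-02,
        2.34013397e-02,  2.81334197e-02]), 'joint_efforts': array([ 3.52958734e-03, -4.49224377e+01, -2.31656259e+01, -2.14194638e-04,
        3.70565380e-03, -1.03732443e-04]), 'position': array([0.23301045, 0.49794539, 0.24979244]), 'tool_rot': array([[-9.05693861e-01,  4.23931593e-01, -7.96279885e-04],
       [ 4.23932237e-01,  9.05693357e-01, -1.00115783e-03],
       [ 2.96762970e-04, -1.24431121e-03, -9.99999182e-01]]), 'ft_force': array([-0.09629702,  0.81993555,  0.37853217]), 'wrist_torque': array([-0.03619585,  0.02295023,  0.00122259]), 'gripper_force': 0.0, 'grip_width': 0.08510957239062346}
```

View pics/top0.png

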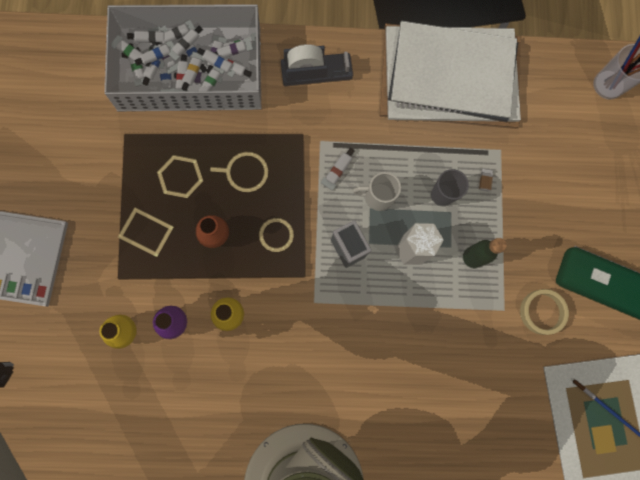

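View pics/side0.png

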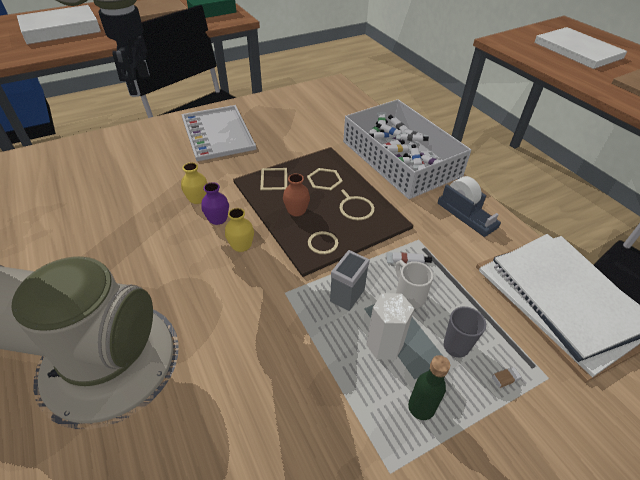

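The top view shows the mug at (383,190) with its handle to the left, column (423,240), bottle (483,252), tin (350,243) and the grey tumbler decoy (450,187). On the board are the hexagon (180,176), ticked circle (247,171), rectangle (146,232), small circle (276,235) and vase (212,230). The side view agrees.

```bash
cat > h.py <<'E'
from rig import env
import cv2,numpy as np
def rays(n,uv):
    m=env.camera_model(n);T=np.array(m["T"]);f=240/np.tan(np.radians(m["fovy"]/2))
    uv=np.asarray(uv,float).reshape(-1,2)
    d=np.c_[(uv[:,0]-m["cx"])/f,(uv[:,1]-m["cy"])/f,np.ones(len(uv))]@T[:3,:3].T
    return T[:3,3],d
def plane(n,uv,z):
    o,d=rays(n,uv); return (o+d*((z-o[2])/d[:,2])[:,None])[:,:2]
def cloud(n,dep):
    v,u=np.mgrid[:480,:640]
    o,d=rays(n,np.c_[u.ravel(),v.ravel()])
    P=o+d*dep.ravel()[:,None]; P[dep.ravel()==0]=np.nan
    return P.reshape(480,640,3)
def outlines(n,p,box):
    hsv=cv2.cvtColor(p,cv2.COLOR_RGB2HSV)
    x0,y0,x1,y1=box; m=np.zeros((480,640),np.uint8)
    m[y0:y1,x0:x1]=((p[y0:y1,x0:x1].min(2)>75)&(hsv[y0:y1,x0:x1,1]<140))*255
    return m
E
python3 - <<'E'
from h import *
for n,box in(("top",(126,140,300,272)),("side",(240,155,405,262))):
    z=np.load(n+"0.npz");p,d=z["p"],z["d"]
    m=outlines(n,p,box)
    cs,hi=cv2.findContours(m,cv2.RETR_CCOMP,cv2.CHAIN_APPROX_NONE)
    for i,c in enumerate(cs):
        if hi[0][i][3]<0: continue
        if cv2.contourArea(c)<150: continue
        o=cs[hi[0][i][3]]
        for nm,k in(("in",c),("out",o)):
            P=(plane(n,k[:,0],.0128)*1000).astype(np.float32)
            mo=cv2.moments(P[:,None]);r=cv2.minAreaRect(P);e=cv2.fitEllipse(P)
            print(n,nm,c[:,0].mean(0).round(),"cent",np.round([mo["m10"]/mo["m00"],mo["m01"]/mo["m00"]],1),"rect",np.round(r[0],1),np.round(r[1],1),round(r[2],1),"ell",np.round(e[0],1),np.round(e[1],1))
    C=cloud(n,d)*1000
    b=C[(C[...,2]>-30)&(C[...,2]<30)&(np.arange(640)[None]>0)]
    print("table z med",np.nanmedian(C[...,2]))
    for nm,h in(("mug",78),("bottle",150),("tin",95),("column",120),("vase",98)):
        M=(np.abs(C[...,2]-h)<6)&(C[...,0]>300)&(C[...,0]<700)&(np.abs(C[...,1])<350)
        k,L,S,_=cv2.connectedComponentsWithStats(M.astype(np.uint8))
        for i in range(1,k):
            if S[i,4]<25: continue
            q=C[L==i][:,:2].astype(np.float32);r=cv2.minAreaRect(q);cc,rr=cv2.minEnclosingCircle(q)
            print(n,nm,S[i].tolist(),"mean",q.mean(0).round(1),"z",C[L==i][:,2].mean().round(1),"rect",np.round(r[0],1),np.round(r[1],1),round(r[2],1),"circ",np.round(cc,1),round(2*rr,1))
E
```

```text
top in [180. 176.] cent [589.3 271.2] rect [589.2 270.9] [71.  79.3] 49.7 ell [589.3 271.2] [73.9 74.5]
top out [180. 176.] cent [589.2 271. ] rect [589.1 270.8] [91.3 81.3] 80.5 ell [589.1 271.1] [84.2 85. ]
top in [247. 172.] cent [604.4 135.8] rect [604.8 135.4] [72.8 71.8] 46.5 ell [604.4 135.8] [72.3 72.6]
top out [247. 172.] cent [604.4 137.5] rect [599.1 144.7] [ 83.2 103.9] 31.1 ell [604.5 141.8] [ 78.1 104.5]
table z med 0.988844278950074
top mug [444, 169, 25, 26, 113] mean [ 587.2 -284.6] z 79.2 rect [ 584.8 -282.7] [58.8 28.5] 43.1 circ [ 576.6 -273.9] 58.8
top mug [369, 172, 33, 32, 215] mean [ 563.7 -138.9] z 77.0 rect [ 563.8 -138.9] [59.9 60.3] 66.2 circ [ 564.1 -139.2] 63.0
top mug [437, 182, 22, 19, 65] mean [ 555.2 -254.5] z 79.3 rect [ 556.1 -256. ] [52.2 16.1] 49.9 circ [ 562.3 -261.2] 52.2
top mug [197, 216, 28, 29, 263] mean [460.6 186.2] z 77.8 rect [465.8 188.3] [45.7 54.7] 46.6 circ [468.4 191.2] 56.1
top mug [474, 240, 14, 24, 80] mean [ 439.  -318.8] z 79.1 rect [ 442.4 -321.3] [44.8 21.5] 9.3 circ [ 443.8 -330.1] 44.8
top mug [402, 243, 11, 17, 28] mean [
[... 4779 characters left out ...]
11, 55] mean [306.1 262.9] z 98.9 rect [307.2 264. ] [35.9 13.9] 89.0 circ [301.5 264.1] 36.0
side vase [290, 183, 12, 6, 41] mean [468. 184.] z 96.6 rect [467.3 185.4] [13.6 25.2] 59.0 circ [469.9 189.8] 25.4
side vase [228, 208, 17, 13, 164] mean [315.4 155.2] z 99.0 rect [316.1 157.6] [32.1 35. ] 7.9 circ [315.2 156.8] 36.5
side vase [331, 250, 39, 33, 704] mean [454.  -76.3] z 96.0 rect [455.3 -74. ] [70.4 48.3] 29.8 circ [455.5 -74.3] 81.1
side vase [371, 314, 41, 19, 158] mean [ 441.4 -222.3] z 97.9 rect [ 449.9 -219. ] [31.8 68.7] 60.1 circ [ 457.  -206.6] 68.8
side vase [420, 371, 25, 23, 239] mean [ 439.1 -336.3] z 97.2 rect [ 442.4 -334.6] [32.1 37.3] 30.2 circ [ 445.2 -333.3] 38.6
```

```bash
cat >> h.py <<'E'
def phase(P,c,k):
    d=P-c; a=np.arctan2(d[:,1],d[:,0]); s=np.argsort(a); a=a[s]; r=np.hypot(*d.T)[s]
    g=np.linspace(-np.pi,np.pi,720,endpoint=False); r=np.interp(g,a,r,period=2*np.pi)
    return np.degrees(np.angle((r*np.exp(1j*k*g)).sum()))/k   # angle of a corner
E
python3 - <<'E'
from h import *
for n,box in(("top",(122,140,300,272)),("side",(244,155,405,262))):
    z=np.load(n+"0.npz");p,d=z["p"],z["d"]
    g=p.astype(int); m=np.zeros((480,640),np.uint8); x0,y0,x1,y1=box
    q=g[y0:y1,x0:x1]; m[y0:y1,x0:x1]=((q[...,1]>75)&(q[...,0]-q[...,2]<90))*255
    cs,hi=cv2.findContours(m,cv2.RETR_CCOMP,cv2.CHAIN_APPROX_NONE)
    for i,c in enumerate(cs):
        if hi[0][i][3]<0 or cv2.contourArea(c)<150: continue
        P=(plane(n,c[:,0],.0128)*1000).astype(np.float32); mo=cv2.moments(P[:,None]); cc=np.array([mo["m10"]/mo["m00"],mo["m01"]/mo["m00"]])
        r=cv2.minAreaRect(P)
        O=plane(n,cs[hi[0][i][3]][:,0],.0128)*1000; t=O-cc; rr=np.hypot(*t.T); far=t[rr>50].mean(0) if (rr>50).any() else [0,0]
        print(n,"outline",cc.round(1),np.round(r[1],1),"rect ang",round(r[2],1),"hex corner",round(phase(P,cc,6),1),"far dir",np.round(np.degrees(np.arctan2(far[1],far[0])),1),rr.max().round(1))
    C=cloud(n,d)*1000
    # column top
    M=(np.abs(C[...,2]-120)<5)&(np.hypot(C[...,0]-456,C[...,1]+206)<40)
    k=cv2.findContours(M.astype(np.uint8),cv2.RETR_EXTERNAL,cv2.CHAIN_APPROX_NONE)[0]; k=max(k,key=len)[:,0]
    P=plane(n,k,.120)*1000; print("column corner",round(phase(P,P.mean(0),6),1), cv2.minAreaRect(P.astype(np.float32)))
    # mug handle
    c=np.array([564,-139.]) if n=="top" else np.array([566,-138.5])
    t=C[...,:2]-c; R=np.hypot(t[...,0],t[...,1])
    M=(C[...,2]>25)&(C[...,2]<75)&(R>36)&(R<66)
    h=t[M]; a=np.degrees(np.arctan2(h[:,1],h[:,0])); print("handle",M.sum(),np.median(a).round(1),a.mean().round(1),h.mean(0).round(1),R[M].max().round(1))
E
```

```text
top outline [475.8  71.3] [54.7 52.9] rect ang 46.7 hex corner 0.1 far dir 0.0 35.8
top outline [472.2 331.2] [75.7 55.1] rect ang 65.2 hex corner -24.8 far dir -97.4 55.4
top outline [589.4 271.3] [68.  76.4] rect ang 49.7 hex corner 21.4 far dir 0.0 47.1
top outline [604.5 135.8] [69.6 70.6] rect ang 48.5 hex corner -11.6 far dir 87.7 75.2
column corner -29.4 ((454.4973449707031, -205.61073303222656), (59.76441192626953, 68.6378402709961), 2.0658466815948486)
handle 80 92.2 91.7 [-1.5 47.4] 58.0
side outline [477.6  71.6] [53.6 54.5] rect ang 6.8 hex corner -18.5 far dir 0.0 36.1
side outline [606.8 136.2] [69.3 71.6] rect ang 62.8 hex corner 19.0 far dir 87.6 76.6
side outline [592.  271.4] [76.2 69.3] rect ang 20.0 hex corner 21.0 far dir 0.0 49.3
side outline [475.1 332.4] [76.2 55.5] rect ang 64.8 hex corner -23.2 far dir 65.7 133.9
column corner 30.0 ((456.5690002441406, -206.22726440429688), (71.49929809570312, 60.688690185546875), 31.02891731262207)
handle 90 92.9 92.1 [-1.7 47.6] 58.1
```

Request:
{"name": "servo_tool", "arguments": {"steps": [{"tx":1,"ty":-2,"yaw":-2,"claw":8.5},{"tx":1.8,"ty":-3.5,"yaw":-3.5},{"tx":1.8,"ty":-3.5,"yaw":-3.5},{"tx":1.8,"ty":-3.5,"yaw":-3.5},{"tx":1.8,"ty":-3.5,"yaw":-3.5},{"tx":1.8,"ty":-3.5,"yaw":-3.5},{"tx":1.8,"ty":-3.5,"yaw":-3.5},{"tx":1.8,"ty":-3.5,"yaw":-3.5},{"tx":1.8,"ty":-3.5,"yaw":-3.5},{"tx":1.8,"ty":-3.5,"yaw":-3.5},{"tx":1.8,"ty":-3.5,"yaw":-3.5},{"tx":1.8,"ty":-3.5,"yaw":-3.5},{"tx":1.8,"ty":-3.5,"yaw":-3.5},{"tx":1.8,"ty":-3.5,"yaw":-3.5},{"tx":1.8,"ty":-3.5,"yaw":-3.5},{"tx":1.8,"ty":-3.5,"yaw":-3.5},{"tx":1.8,"ty":-3.5,"yaw":-3.5},{"tx":1.8,"ty":-3.5,"yaw":-3.5},{"tx":1.6,"ty":-2.2,"yaw":-1.2},{}]}}

```text
invalid input at $.steps[0]: expected keys tx, ty, tz, yaw, claw
```

Request:
{"name": "servo_tool", "arguments": {"steps": [{"tx":1,"ty":-2,"tz":0,"yaw":-2,"claw":8.5},{"tx":1.8,"ty":-3.5,"tz":0,"yaw":-3.5,"claw":8.5},{"tx":1.8,"ty":-3.5,"tz":0,"yaw":-3.5,"claw":8.5},{"tx":1.8,"ty":-3.5,"tz":0,"yaw":-3.5,"claw":8.5},{"tx":1.8,"ty":-3.5,"tz":0,"yaw":-3.5,"claw":8.5},{"tx":1.8,"ty":-3.5,"tz":0,"yaw":-3.5,"claw":8.5},{"tx":1.8,"ty":-3.5,"tz":0,"yaw":-3.5,"claw":8.5},{"tx":1.8,"ty":-3.5,"tz":0,"yaw":-3.5,"claw":8.5},{"tx":1.8,"ty":-3.5,"tz":0,"yaw":-3.5,"claw":8.5},{"tx":1.8,"ty":-3.5,"tz":0,"yaw":-3.5,"claw":8.5},{"tx":1.8,"ty":-3.5,"tz":0,"yaw":-3.5,"claw":8.5},{"tx":1.8,"ty":-3.5,"tz":0,"yaw":-3.5,"claw":8.5},{"tx":1.8,"ty":-3.5,"tz":0,"yaw":-3.5,"claw":8.5},{"tx":1.8,"ty":-3.5,"tz":0,"yaw":-3.5,"claw":8.5},{"tx":1.8,"ty":-3.5,"tz":0,"yaw":-3.5,"claw":8.5},{"tx":1.8,"ty":-3.5,"tz":0,"yaw":-3.5,"claw":8.5},{"tx":1.8,"ty":-3.5,"tz":0,"yaw":-3.5,"claw":8.5},{"tx":1.8,"ty":-3.5,"tz":0,"yaw":-3.5,"claw":8.5},{"tx":1.6,"ty":-2.2,"tz":0,"yaw":-1.2,"claw":8.5},{"tx":0,"ty":0,"tz":0,"yaw":0,"claw":8.5}], "newtons": 40}}

```text
time_s: 2.1
position: [0.5661, -0.1416, 0.249]
tool_rot: [[-0.035, 0.999, -0.001], [0.999, 0.035, 0.0], [0.0, -0.001, -1.0]]
ft_force: [0.1, 0.8, -0.5]
grip_width: 0.0851
gripper_force: 0.0
```

Request:
{"name": "servo_tool", "arguments": {"steps": [{"tx":0,"ty":0,"tz":-2,"yaw":0.2,"claw":8.5},{"tx":0,"ty":0,"tz":-3,"yaw":0,"claw":8.5},{"tx":0,"ty":0,"tz":-3,"yaw":0,"claw":8.5},{"tx":0,"ty":0,"tz":-3,"yaw":0,"claw":8.5},{"tx":0,"ty":0,"tz":-2,"yaw":0,"claw":8.5},{"tx":0,"ty":0,"tz":0,"yaw":0,"claw":8.5}]}}

```text
time_s: 2.7
position: [0.5636, -0.1376, 0.1178]
tool_rot: [[-0.043, 0.999, -0.005], [0.999, 0.043, 0.003], [0.003, -0.005, -1.0]]
ft_force: [-1.0, 0.1, 0.3]
grip_width: 0.0849
gripper_force: 0.0
```

Request:
{"name": "servo_tool", "arguments": {"steps": [{"tx":0,"ty":0,"tz":-2,"yaw":0,"claw":8.5},{"tx":0,"ty":0,"tz":-2,"yaw":0,"claw":8.5},{"tx":0,"ty":0,"tz":-2,"yaw":0,"claw":8.5},{"tx":0,"ty":0,"tz":-1,"yaw":0,"claw":8.5},{"tx":0,"ty":0,"tz":0,"yaw":0,"claw":8.5},{"tx":0,"ty":0,"tz":0,"yaw":0,"claw":8.5},{"tx":0,"ty":0,"tz":0,"yaw":0,"claw":8.5},{"tx":0,"ty":0,"tz":0,"yaw":0,"claw":8.5}]}}

```text
time_s: 3.5
position: [0.5655, -0.139, 0.0513]
tool_rot: [[-0.042, 0.999, 0.001], [0.999, 0.042, -0.001], [-0.001, 0.001, -1.0]]
ft_force: [0.3, 0.1, -0.1]
grip_width: 0.0851
gripper_force: 0.0
```

Request:
{"name": "servo_tool", "arguments": {"steps": [{"tx":0,"ty":0,"tz":0,"yaw":0,"claw":7.0},{"tx":0,"ty":0,"tz":0,"yaw":0,"claw":6.5},{"tx":0,"ty":0,"tz":0,"yaw":0,"claw":6.3},{"tx":0,"ty":0,"tz":0,"yaw":0,"claw":6.0},{"tx":0,"ty":0,"tz":0,"yaw":0,"claw":5.0},{"tx":0,"ty":0,"tz":0,"yaw":0,"claw":5.0},{"tx":0,"ty":0,"tz":0,"yaw":0,"claw":5.0},{"tx":0,"ty":0,"tz":0,"yaw":0,"claw":5.0}]}}

```text
time_s: 4.3
position: [0.5658, -0.139, 0.051]
tool_rot: [[-0.042, 0.999, 0.002], [0.999, 0.042, -0.001], [-0.001, 0.002, -1.0]]
ft_force: [2.1, 0.7, 5.7]
grip_width: 0.0601
gripper_force: 42.2
```

Request:
{"name": "servo_tool", "arguments": {"steps": [{"tx":0,"ty":0,"tz":1,"yaw":0,"claw":5.0},{"tx":0,"ty":0,"tz":2,"yaw":0,"claw":5.0},{"tx":0,"ty":0,"tz":2,"yaw":0,"claw":5.0},{"tx":0,"ty":0,"tz":2,"yaw":0,"claw":5.0},{"tx":0,"ty":0.5,"tz":1,"yaw":0,"claw":5.0},{"tx":0.25,"ty":1.5,"tz":0,"yaw":-0.5,"claw":5.0},{"tx":0.5,"ty":2.5,"tz":0,"yaw":-0.5,"claw":5.0},{"tx":0.5,"ty":3,"tz":0,"yaw":-0.5,"claw":5.0},{"tx":0.5,"ty":3,"tz":0,"yaw":-0.5,"claw":5.0},{"tx":0.5,"ty":3,"tz":0,"yaw":-0.5,"claw":5.0},{"tx":0.5,"ty":3,"tz":0,"yaw":-0.5,"claw":5.0},{"tx":0.5,"ty":3,"tz":0,"yaw":-0.5,"claw":5.0},{"tx":0.5,"ty":3,"tz":0,"yaw":-0.5,"claw":5.0},{"tx":0.25,"ty":2.5,"tz":0,"yaw":-0.5,"claw":5.0},{"tx":0.05,"ty":1.7,"tz":0,"yaw":0,"claw":5.0},{"tx":0,"ty":0.7,"tz":-1,"yaw":0,"claw":5.0},{"tx":0,"ty":0,"tz":-2,"yaw":0,"claw":5.0},{"tx":0,"ty":0,"tz":-1.5,"yaw":0,"claw":5.0},{"tx":0,"ty":0,"tz":0,"yaw":0,"claw":5.0},{"tx":0,"ty":0,"tz":0,"yaw":0,"claw":5.0}]}}

```text
time_s: 6.3
position: [0.6056, 0.1345, 0.0851]
tool_rot: [[0.037, 0.999, -0.001], [0.999, -0.037, -0.0], [-0.0, -0.001, -1.0]]
ft_force: [0.3, 0.3, -1.1]
grip_width: 0.0602
gripper_force: 43.9
```

```bash
cat >> h.py <<'E'
def shot(k):
    r={}
    for n in("top","side"):
        p,d=env.get_image(n); cv2.imwrite(f"pics/{n}{k}.png",p[:,:,::-1]); np.savez(f"{n}{k}.npz",p=p,d=d); r[n]=(p,d,cloud(n,d)*1000)
    return r
E
python3 - <<'E'
from h import *
r=shot(1); o=env.observe(); print(o["position"],o["ft_force"])
p=np.hstack([cv2.resize(r["top"][0][130:230,190:310],(400,333)),cv2.resize(r["side"][0][140:260,290:434],(400,333))]); cv2.imwrite("pics/c1.png",p[:,:,::-1])
E
```

```text
[0.60604958 0.13470655 0.08607786] [ 0.42950715  0.08901487 -0.89549908]
```

View pics/c1.png

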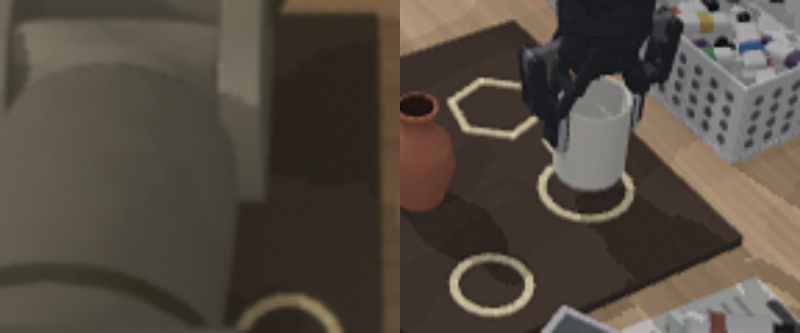

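The side crop shows the mug held upright just above its ticked circle; the top view is blocked by the arm.

Request:
{"name": "servo_tool", "arguments": {"steps": [{"tx":0,"ty":0.1,"tz":-1,"yaw":0,"claw":5.0},{"tx":0,"ty":0,"tz":-0.7,"yaw":0,"claw":5.0},{"tx":0,"ty":0,"tz":-0.2,"yaw":0,"claw":5.0},{"tx":0,"ty":0,"tz":-0.1,"yaw":0,"claw":5.0},{"tx":0,"ty":0,"tz":0,"yaw":0,"claw":5.0},{"tx":0,"ty":0,"tz":-0.1,"yaw":0,"claw":5.0},{"tx":0,"ty":0,"tz":0,"yaw":0,"claw":5.0},{"tx":0,"ty":0,"tz":0,"yaw":0,"claw":5.0}]}}

```text
time_s: 7.2
position: [0.6057, 0.1361, 0.0644]
tool_rot: [[0.036, 0.999, 0.0], [0.999, -0.036, 0.0], [0.0, 0.0, -1.0]]
ft_force: [0.4, -0.0, -2.0]
grip_width: 0.0599
gripper_force: 43.9
```

Request:
{"name": "servo_tool", "arguments": {"steps": [{"tx":0,"ty":0,"tz":-0.1,"yaw":0,"claw":5.0},{"tx":0,"ty":0,"tz":0,"yaw":0,"claw":5.0},{"tx":0,"ty":0,"tz":0,"yaw":0,"claw":5.0}]}}

```text
time_s: 7.5
position: [0.6056, 0.1361, 0.0633]
tool_rot: [[0.036, 0.999, -0.0], [0.999, -0.036, -0.0], [-0.0, -0.0, -1.0]]
ft_force: [0.3, -0.3, -2.2]
grip_width: 0.0603
gripper_force: 43.9
```

Request:
{"name": "servo_tool", "arguments": {"steps": [{"tx":0,"ty":0,"tz":-0.1,"yaw":0,"claw":5.0},{"tx":0,"ty":0,"tz":0,"yaw":0,"claw":5.0},{"tx":0,"ty":0,"tz":0,"yaw":0,"claw":5.0}]}}

```text
time_s: 7.8
position: [0.6057, 0.1361, 0.063]
tool_rot: [[0.036, 0.999, 0.001], [0.999, -0.036, -0.0], [0.0, 0.001, -1.0]]
ft_force: [-1.8, 0.6, 5.5]
grip_width: 0.0598
gripper_force: 44.5
```

Request:
{"name": "servo_tool", "arguments": {"steps": [{"tx":0,"ty":0,"tz":0,"yaw":0,"claw":6.2},{"tx":0,"ty":0,"tz":0,"yaw":0,"claw":6.6},{"tx":0,"ty":0,"tz":0,"yaw":0,"claw":7.5},{"tx":0,"ty":0,"tz":0,"yaw":0,"claw":8.5},{"tx":0,"ty":0,"tz":0,"yaw":0,"claw":8.5},{"tx":0,"ty":0,"tz":1,"yaw":0,"claw":8.5},{"tx":0,"ty":0,"tz":2,"yaw":0,"claw":8.5},{"tx":0,"ty":0,"tz":3,"yaw":0,"claw":8.5},{"tx":0,"ty":0,"tz":4,"yaw":0,"claw":8.5},{"tx":0,"ty":0,"tz":4,"yaw":0,"claw":8.5},{"tx":0,"ty":0,"tz":4,"yaw":0,"claw":8.5},{"tx":0,"ty":0,"tz":2,"yaw":0,"claw":8.5}]}}

```text
time_s: 9.0
position: [0.6061, 0.1362, 0.2672]
tool_rot: [[0.036, 0.999, 0.006], [0.999, -0.036, 0.0], [0.0, 0.006, -1.0]]
ft_force: [0.3, -0.8, -0.6]
grip_width: 0.085
gripper_force: 0.0
```

Request:
{"name": "servo_tool", "arguments": {"steps": [{"tx":-1,"ty":-3,"tz":0,"yaw":0,"claw":8.5},{"tx":-1.25,"ty":-4,"tz":0,"yaw":0,"claw":8.5},{"tx":-1.25,"ty":-4,"tz":0,"yaw":0,"claw":8.5},{"tx":-1.25,"ty":-4,"tz":0,"yaw":0,"claw":8.5},{"tx":-1.25,"ty":-4,"tz":0,"yaw":0,"claw":8.5},{"tx":-1.5,"ty":-4,"tz":0,"yaw":0,"claw":8.5},{"tx":-1.5,"ty":-4,"tz":0,"yaw":0,"claw":8.5},{"tx":-1.5,"ty":-4,"tz":0,"yaw":0,"claw":8.5},{"tx":-1.5,"ty":-4,"tz":0,"yaw":0,"claw":8.5},{"tx":-1.5,"ty":-4,"tz":0,"yaw":0,"claw":7},{"tx":-1.5,"ty":-4,"tz":0,"yaw":0,"claw":6},{"tx":-1,"ty":-3,"tz":0,"yaw":0,"claw":5},{"tx":0,"ty":-0.9,"tz":0,"yaw":0,"claw":5},{"tx":0,"ty":0,"tz":0,"yaw":0,"claw":5},{"tx":0,"ty":0,"tz":0,"yaw":0,"claw":5}]}}

```text
time_s: 10.5
position: [0.446, -0.3319, 0.2626]
tool_rot: [[0.036, 0.999, 0.0], [0.999, -0.036, 0.0], [0.0, 0.0, -1.0]]
ft_force: [0.2, -0.7, 1.0]
grip_width: 0.0501
gripper_force: 0.0
```

```bash
python3 - <<'E'
from h import *
r=shot(2); print(env.observe()["position"])
for n in r:
    p,d,C=r[n]
    c0=np.array([605,136.]); R=np.hypot(C[...,0]-c0[0],C[...,1]-c0[1])
    q=C[(np.abs(C[...,2]-90)<6)&(R<50)][:,:2].astype(np.float32); print(n,"rim",q.mean(0).round(1),cv2.minAreaRect(q),cv2.minEnclosingCircle(q))
    c=np.array(cv2.minAreaRect(q)[0]); t=C[...,:2]-c; R=np.hypot(t[...,0],t[...,1])
    h=t[(C[...,2]>40)&(C[...,2]<87)&(R>36)&(R<66)]; a=np.degrees(np.arctan2(h[:,1],h[:,0])); print("handle",len(h),np.median(a),a.mean())
    print("bottle cork",[C[(np.abs(C[...,2]-150)<6)&(np.hypot(C[...,0]-445,C[...,1]+333)<25)].mean(0).round(1)])
E
```

```text
[ 0.44614339 -0.33160373  0.26266144]
top rim [601.5 135.5] ((602.558349609375, 135.9498291015625), (61.39886474609375, 59.76673126220703), 3.4190657138824463) ((602.850341796875, 135.24937438964844), 31.472942352294922)
handle 78 88.47746383409776 87.83190857533802
bottle cork [array([nan, nan, nan])]
side rim [591.6 133.7] ((595.1512451171875, 137.8240509033203), (62.1934814453125, 41.4835205078125), 81.6279525756836) ((605.2738647460938, 136.03341674804688), 32.17388916015625)
handle 57 -38.90003843090771 -7.887718406209217
bottle cork [array([ 445. , -333.5,  150.1])]<stdin>:9: RuntimeWarning: Mean of empty slice.
  ret = um.true_divide(
```

Request:
{"name": "servo_tool", "arguments": {"steps": [{"tx":0,"ty":-0.1,"tz":-2,"yaw":0,"claw":5},{"tx":0,"ty":0,"tz":-3,"yaw":0,"claw":5},{"tx":0,"ty":0,"tz":-3,"yaw":0,"claw":5},{"tx":0,"ty":0,"tz":-3,"yaw":0,"claw":5},{"tx":0,"ty":0,"tz":-2,"yaw":0,"claw":5},{"tx":0,"ty":0,"tz":-1.2,"yaw":0,"claw":5},{"tx":0,"ty":0,"tz":0,"yaw":0,"claw":5},{"tx":0,"ty":0,"tz":0,"yaw":0,"claw":5},{"tx":0,"ty":0,"tz":0,"yaw":0,"claw":5}]}}

```text
time_s: 11.5
position: [0.4462, -0.3341, 0.1216]
tool_rot: [[0.036, 0.999, 0.002], [0.999, -0.036, -0.002], [-0.002, 0.002, -1.0]]
ft_force: [-0.3, -0.3, -0.6]
grip_width: 0.0501
gripper_force: 0.0
```

Request:
{"name": "servo_tool", "arguments": {"steps": [{"tx":0,"ty":0.1,"tz":0,"yaw":0,"claw":4},{"tx":0,"ty":0,"tz":0,"yaw":0,"claw":3.2},{"tx":0,"ty":0,"tz":0,"yaw":0,"claw":2.8},{"tx":0,"ty":0,"tz":0,"yaw":0,"claw":2.5},{"tx":0,"ty":0,"tz":0,"yaw":0,"claw":2.2},{"tx":0,"ty":0,"tz":0,"yaw":0,"claw":1.5},{"tx":0,"ty":0,"tz":0,"yaw":0,"claw":1.5},{"tx":0,"ty":0,"tz":0,"yaw":0,"claw":1.5}], "newtons": 50}}

```text
time_s: 12.3
position: [0.446, -0.3331, 0.1207]
tool_rot: [[0.036, 0.999, 0.001], [0.999, -0.036, -0.001], [-0.001, 0.001, -1.0]]
ft_force: [0.9, 0.6, 5.8]
grip_width: 0.0247
gripper_force: 48.4
```

Request:
{"name": "servo_tool", "arguments": {"steps": [{"tx":0,"ty":0,"tz":1,"yaw":0,"claw":1.5},{"tx":0,"ty":0,"tz":2,"yaw":0,"claw":1.5},{"tx":0,"ty":0,"tz":3,"yaw":0,"claw":1.5},{"tx":0,"ty":0,"tz":3,"yaw":0,"claw":1.5},{"tx":0,"ty":0,"tz":3,"yaw":0,"claw":1.5},{"tx":0,"ty":0,"tz":2.5,"yaw":0,"claw":1.5},{"tx":0,"ty":0,"tz":1.5,"yaw":0,"claw":1.5},{"tx":0,"ty":0,"tz":0,"yaw":0,"claw":1.5}]}}

```text
time_s: 13.1
position: [0.4457, -0.3331, 0.2822]
tool_rot: [[0.036, 0.999, 0.002], [0.999, -0.036, -0.002], [-0.002, 0.002, -1.0]]
ft_force: [-0.2, 0.6, -2.6]
grip_width: 0.0246
gripper_force: 49.0
```

Request:
{"name": "servo_tool", "arguments": {"steps": [{"tx":0.1,"ty":1,"tz":0,"yaw":0,"claw":1.5},{"tx":0.2,"ty":2,"tz":0,"yaw":0,"claw":1.5},{"tx":0.2,"ty":3,"tz":0,"yaw":0,"claw":1.5},{"tx":0.2,"ty":3,"tz":0,"yaw":0,"claw":1.5},{"tx":0.2,"ty":3,"tz":0,"yaw":0,"claw":1.5},{"tx":0.2,"ty":3,"tz":0,"yaw":0,"claw":1.5},{"tx":0.2,"ty":3,"tz":0,"yaw":0,"claw":1.5},{"tx":0.2,"ty":3,"tz":0,"yaw":0,"claw":1.5},{"tx":0.2,"ty":3,"tz":0,"yaw":0,"claw":1.5},{"tx":0.2,"ty":3,"tz":0,"yaw":0,"claw":1.5},{"tx":0.2,"ty":3,"tz":0,"yaw":0,"claw":1.5},{"tx":0.2,"ty":3,"tz":0,"yaw":0,"claw":1.5},{"tx":0.2,"ty":3,"tz":0,"yaw":0,"claw":1.5},{"tx":0.2,"ty":2,"tz":0,"yaw":0,"claw":1.5},{"tx":0.2,"ty":1.5,"tz":0,"yaw":0,"claw":1.5},{"tx":0.2,"ty":1,"tz":0,"yaw":0,"claw":1.5},{"tx":0.2,"ty":0,"tz":0,"yaw":0,"claw":1.5},{"tx":0,"ty":0,"tz":0,"yaw":0,"claw":1.5},{"tx":0,"ty":0,"tz":0,"yaw":0,"claw":1.5}]}}

```text
time_s: 15.0
position: [0.4785, 0.0716, 0.2801]
tool_rot: [[0.037, 0.999, -0.001], [0.999, -0.037, -0.0], [-0.0, -0.001, -1.0]]
ft_force: [0.1, -0.5, -3.0]
grip_width: 0.0245
gripper_force: 49.2
```

Request:
{"name": "servo_tool", "arguments": {"steps": [{"tx":0,"ty":0,"tz":-1,"yaw":0,"claw":1.5},{"tx":0,"ty":0,"tz":-2,"yaw":0,"claw":1.5},{"tx":0,"ty":0,"tz":-3,"yaw":0,"claw":1.5},{"tx":0,"ty":0,"tz":-3,"yaw":0,"claw":1.5},{"tx":0,"ty":0,"tz":-2,"yaw":0,"claw":1.5},{"tx":0,"ty":0,"tz":-1.5,"yaw":0,"claw":1.5},{"tx":0,"ty":0,"tz":-1,"yaw":0,"claw":1.5},{"tx":0,"ty":0,"tz":-0.5,"yaw":0,"claw":1.5},{"tx":0,"ty":0,"tz":0,"yaw":0,"claw":1.5},{"tx":0,"ty":0,"tz":0,"yaw":0,"claw":1.5},{"tx":0,"ty":0,"tz":0,"yaw":0,"claw":1.5}]}}

```text
time_s: 16.1
position: [0.479, 0.0721, 0.141]
tool_rot: [[0.036, 0.999, 0.001], [0.999, -0.036, -0.0], [-0.0, 0.001, -1.0]]
ft_force: [0.1, 0.6, -1.9]
grip_width: 0.0246
gripper_force: 49.3
```

```bash
python3 - <<'E'
from h import *
r=shot(3); o=env.observe(); print(o["position"],o["ft_force"])
cv2.imwrite("pics/c3.png",cv2.resize(r["side"][0][150:290,240:440],(600,420))[:,:,::-1])
E
```

```text
[0.47885001 0.07211559 0.14078821] [-0.10788861 -0.65520099 -2.64029866]
```

View pics/c3.png

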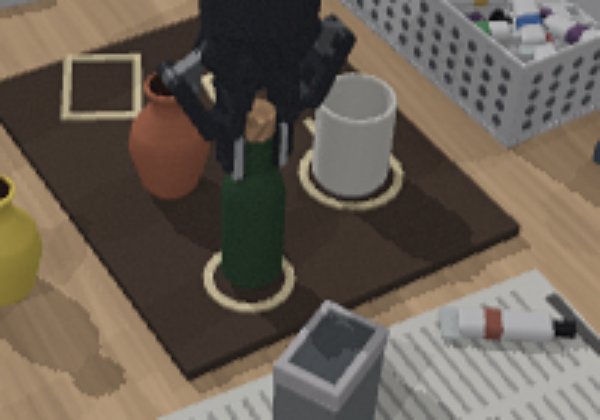

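The side crop shows the bottle upright just above the small circle, and the mug standing inside its own.

Request:
{"name": "servo_tool", "arguments": {"steps": [{"tx":-0.2,"ty":0,"tz":-0.2,"yaw":0,"claw":1.5},{"tx":0,"ty":0,"tz":-0.3,"yaw":0,"claw":1.5},{"tx":0,"ty":0,"tz":-0.1,"yaw":0,"claw":1.5},{"tx":0,"ty":0,"tz":-0.1,"yaw":0,"claw":1.5},{"tx":0,"ty":0,"tz":-0.1,"yaw":0,"claw":1.5},{"tx":0,"ty":0,"tz":0,"yaw":0,"claw":1.5},{"tx":0,"ty":0,"tz":0,"yaw":0,"claw":1.5}]}}

```text
time_s: 16.9
position: [0.477, 0.0721, 0.1328]
tool_rot: [[0.036, 0.999, 0.001], [0.999, -0.036, -0.0], [0.0, 0.001, -1.0]]
ft_force: [-0.4, 0.0, 4.2]
grip_width: 0.0245
gripper_force: 49.0
```

Request:
{"name": "servo_tool", "arguments": {"steps": [{"tx":0,"ty":0,"tz":0,"yaw":0,"claw":2.6},{"tx":0,"ty":0,"tz":0,"yaw":0,"claw":3.2},{"tx":0,"ty":0,"tz":0,"yaw":0,"claw":5},{"tx":0,"ty":0,"tz":0,"yaw":0,"claw":5.5},{"tx":0,"ty":0,"tz":0,"yaw":0,"claw":5.5},{"tx":0,"ty":0,"tz":1,"yaw":0,"claw":5.5},{"tx":0,"ty":0,"tz":2,"yaw":0,"claw":5.5},{"tx":0,"ty":0,"tz":3,"yaw":0,"claw":5.5},{"tx":0,"ty":0,"tz":3,"yaw":0,"claw":5.5},{"tx":0,"ty":0,"tz":2.7,"yaw":0,"claw":5.5},{"tx":0,"ty":0,"tz":1,"yaw":0,"claw":6}]}}

```text
time_s: 18.0
position: [0.4772, 0.0721, 0.2623]
tool_rot: [[0.036, 0.999, 0.005], [0.999, -0.036, -0.0], [-0.0, 0.005, -1.0]]
ft_force: [-0.4, 0.1, -0.2]
grip_width: 0.0597
gripper_force: 0.0
```

Request:
{"name": "servo_tool", "arguments": {"steps": [{"tx":-0.1,"ty":-0.6,"tz":0,"yaw":-3,"claw":8.5},{"tx":-0.2,"ty":-1,"tz":0,"yaw":-5,"claw":8.5},{"tx":-0.2,"ty":-1.5,"tz":0,"yaw":-6,"claw":8.5},{"tx":-0.3,"ty":-2,"tz":0,"yaw":-6,"claw":8.5},{"tx":-0.3,"ty":-2,"tz":0,"yaw":-6,"claw":8.5},{"tx":-0.3,"ty":-2,"tz":0,"yaw":-6,"claw":8.5},{"tx":-0.3,"ty":-2,"tz":0,"yaw":-6,"claw":8.5},{"tx":-0.2,"ty":-1.5,"tz":0,"yaw":-6,"claw":8.5},{"tx":-0.2,"ty":-1,"tz":0,"yaw":-6,"claw":8.5},{"tx":-0.2,"ty":-1.1,"tz":0,"yaw":-5.4,"claw":8.5},{"tx":0,"ty":0,"tz":0,"yaw":-3,"claw":8.5},{"tx":0,"ty":0,"tz":0,"yaw":0,"claw":8.5},{"tx":0,"ty":0,"tz":0,"yaw":0,"claw":8.5}]}}

```text
time_s: 19.3
position: [0.4535, -0.0747, 0.259]
tool_rot: [[0.869, 0.494, -0.001], [0.494, -0.869, 0.0], [-0.0, -0.001, -1.0]]
ft_force: [0.4, -0.1, 0.5]
grip_width: 0.0849
gripper_force: 0.0
```

```bash
python3 - <<'E'
from h import *
r=shot(4); o=env.observe(); print(o["position"],np.degrees(np.arctan2(o["tool_rot"][1,1],o["tool_rot"][0,1])))
for n in r:
    p,d,C=r[n]
    q=C[(np.abs(C[...,2]-162)<5)&(np.hypot(C[...,0]-477,C[...,1]-72)<30)][:,:2].astype(np.float32); print(n,len(q), len(q) and (cv2.minEnclosingCircle(q),cv2.minAreaRect(q)))
    q=C[(np.abs(C[...,2]-95)<5)&(np.hypot(C[...,0]-454,C[...,1]+74)<46)][:,:2].astype(np.float32); print(n,len(q), len(q) and cv2.minAreaRect(q))
E
```

```text
[ 0.4536126  -0.07469067  0.25916235] -60.40308073457082
top 181 (((474.7647705078125, 72.6206283569336), 13.725112915039062), ((474.97332763671875, 72.32666015625), (25.335622787475586, 25.508840560913086), 72.80502319335938))
top 6 ((472.595947265625, -85.87215423583984), (16.731033325195312, 2.693002223968506), 61.34773635864258)
side 79 (((474.94195556640625, 73.50704956054688), 14.215818405151367), ((473.1323547363281, 73.77023315429688), (28.408111572265625, 16.9522705078125), 81.58329772949219))
side 733 ((455.3200988769531, -74.47276306152344), (69.66839599609375, 47.80695724487305), 29.549854278564453)
```

Request:
{"name": "servo_tool", "arguments": {"steps": [{"tx":0,"ty":0,"tz":-2,"yaw":0,"claw":8.5},{"tx":0,"ty":0,"tz":-3,"yaw":0,"claw":8.5},{"tx":0,"ty":0,"tz":-3,"yaw":0,"claw":8.5},{"tx":0,"ty":0,"tz":-3,"yaw":0,"claw":8.5},{"tx":0,"ty":0,"tz":-3,"yaw":0,"claw":8.5},{"tx":0,"ty":0,"tz":-2,"yaw":0,"claw":8.5},{"tx":0,"ty":0,"tz":-1.5,"yaw":0,"claw":7.5},{"tx":0,"ty":0,"tz":0,"yaw":0,"claw":6.5},{"tx":0,"ty":0,"tz":0,"yaw":0,"claw":5.5},{"tx":0,"ty":0,"tz":0,"yaw":0,"claw":5.2},{"tx":0,"ty":0,"tz":0,"yaw":0,"claw":4.9},{"tx":0,"ty":0,"tz":0,"yaw":0,"claw":4.6},{"tx":0,"ty":0,"tz":0,"yaw":0,"claw":4},{"tx":0,"ty":0,"tz":0,"yaw":0,"claw":4},{"tx":0,"ty":0,"tz":0,"yaw":0,"claw":4},{"tx":0,"ty":0,"tz":0,"yaw":0,"claw":4}], "newtons": 50}}

```text
time_s: 21.0
position: [0.454, -0.075, 0.0853]
tool_rot: [[0.87, 0.493, 0.002], [0.493, -0.87, -0.001], [0.001, 0.001, -1.0]]
ft_force: [-0.4, 0.1, 5.6]
grip_width: 0.0465
gripper_force: 50.4
```

Request:
{"name": "servo_tool", "arguments": {"steps": [{"tx":0,"ty":0,"tz":1,"yaw":0,"claw":4},{"tx":0,"ty":0,"tz":2,"yaw":0,"claw":4},{"tx":0,"ty":0,"tz":3,"yaw":0,"claw":4},{"tx":0,"ty":0,"tz":3,"yaw":0,"claw":4},{"tx":0,"ty":0,"tz":3,"yaw":0,"claw":4},{"tx":0,"ty":0,"tz":3,"yaw":0,"claw":4},{"tx":0,"ty":0,"tz":2,"yaw":0,"claw":4},{"tx":0,"ty":0,"tz":1.5,"yaw":0,"claw":4},{"tx":0,"ty":0,"tz":0,"yaw":0,"claw":4}]}}

```text
time_s: 21.9
position: [0.4539, -0.0749, 0.2716]
tool_rot: [[0.87, 0.493, 0.004], [0.493, -0.87, -0.002], [0.003, 0.003, -1.0]]
ft_force: [0.8, 0.7, -2.5]
grip_width: 0.0467
gripper_force: 52.4
```

Request:
{"name": "servo_tool", "arguments": {"steps": [{"tx":0.1,"ty":1,"tz":0,"yaw":1,"claw":4},{"tx":0.1,"ty":2,"tz":0,"yaw":2,"claw":4},{"tx":0.1,"ty":3,"tz":0,"yaw":2.5,"claw":4},{"tx":0.1,"ty":3,"tz":0,"yaw":2.5,"claw":4},{"tx":0.1,"ty":3,"tz":0,"yaw":2.5,"claw":4},{"tx":0.1,"ty":3,"tz":0,"yaw":2.5,"claw":4},{"tx":0.1,"ty":3,"tz":0,"yaw":2.5,"claw":4},{"tx":0.1,"ty":3,"tz":0,"yaw":2.5,"claw":4},{"tx":0.15,"ty":3,"tz":0,"yaw":2.5,"claw":4},{"tx":0.2,"ty":3,"tz":0,"yaw":2.5,"claw":4},{"tx":0.2,"ty":3,"tz":0,"yaw":2.5,"claw":4},{"tx":0.2,"ty":3,"tz":0,"yaw":2.5,"claw":4},{"tx":0.2,"ty":3,"tz":0,"yaw":2.5,"claw":4},{"tx":0.2,"ty":2.5,"tz":0,"yaw":2.5,"claw":4},{"tx":0,"ty":1.5,"tz":0,"yaw":2,"claw":4},{"tx":0,"ty":0.6,"tz":0,"yaw":0.4,"claw":4},{"tx":0,"ty":0,"tz":0,"yaw":0,"claw":4},{"tx":0,"ty":0,"tz":0,"yaw":0,"claw":4}]}}

```text
time_s: 23.7
position: [0.4731, 0.3304, 0.2692]
tool_rot: [[0.425, 0.905, -0.0], [0.905, -0.425, -0.0], [-0.001, -0.0, -1.0]]
ft_force: [1.4, 0.7, -2.5]
grip_width: 0.0469
gripper_force: 52.3
```

Request:
{"name": "servo_tool", "arguments": {"steps": [{"tx":0,"ty":0,"tz":-1,"yaw":0,"claw":4},{"tx":0,"ty":0,"tz":-3,"yaw":0,"claw":4},{"tx":0,"ty":0,"tz":-3,"yaw":0,"claw":4},{"tx":0,"ty":0,"tz":-3,"yaw":0,"claw":4},{"tx":0,"ty":0,"tz":-3,"yaw":0,"claw":4},{"tx":0,"ty":0,"tz":-2,"yaw":0,"claw":4},{"tx":0,"ty":0,"tz":-1,"yaw":0,"claw":4},{"tx":0,"ty":0,"tz":-0.5,"yaw":0,"claw":4},{"tx":0,"ty":0,"tz":0,"yaw":0,"claw":4},{"tx":0,"ty":0,"tz":0,"yaw":0,"claw":4},{"tx":0,"ty":0,"tz":0,"yaw":0,"claw":4}]}}

```text
time_s: 24.8
position: [0.4735, 0.3313, 0.1052]
tool_rot: [[0.424, 0.906, 0.002], [0.906, -0.424, 0.001], [0.001, 0.001, -1.0]]
ft_force: [0.6, -0.1, -1.3]
grip_width: 0.0469
gripper_force: 52.2
```

```bash
python3 - <<'E'
from h import *
r=shot(5); o=env.observe(); print(o["position"],o["ft_force"],np.degrees(np.arctan2(o["tool_rot"][1,1],o["tool_rot"][0,1])))
cv2.imwrite("pics/c5.png",cv2.resize(r["side"][0][120:260,220:420],(600,420))[:,:,::-1])
E
```

```text
[0.47338332 0.33121938 0.10499445] [-0.20055186 -0.2867199  -1.63484716] -25.081696902894613
```

View pics/c5.png

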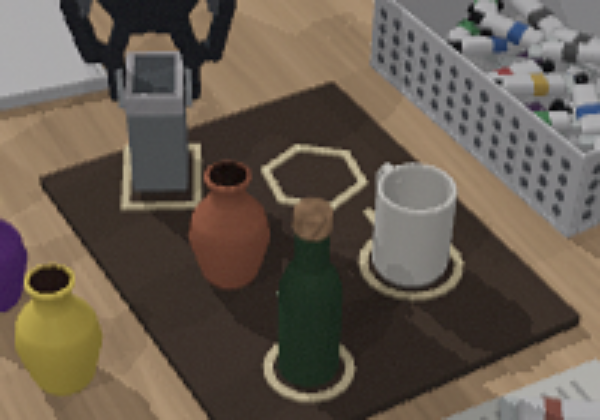

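The side crop shows the tin held level above the rectangle and parallel to it; mug and bottle stand in their circles.

Request:
{"name": "servo_tool", "arguments": {"steps": [{"tx":0,"ty":0,"tz":-0.2,"yaw":0,"claw":4},{"tx":0,"ty":0,"tz":-0.3,"yaw":0,"claw":4},{"tx":0,"ty":0,"tz":-0.1,"yaw":0,"claw":4},{"tx":0,"ty":0,"tz":-0.1,"yaw":0,"claw":4},{"tx":0,"ty":0,"tz":-0.1,"yaw":0,"claw":4},{"tx":0,"ty":0,"tz":0,"yaw":0,"claw":4},{"tx":0,"ty":0,"tz":0,"yaw":0,"claw":4}]}}

```text
time_s: 25.6
position: [0.4731, 0.3311, 0.0973]
tool_rot: [[0.424, 0.906, 0.0], [0.906, -0.424, 0.0], [0.0, 0.0, -1.0]]
ft_force: [-3.7, -1.4, 7.2]
grip_width: 0.0469
gripper_force: 53.3
```

Request:
{"name": "servo_tool", "arguments": {"steps": [{"tx":0,"ty":0,"tz":0,"yaw":0,"claw":4.9},{"tx":0,"ty":0,"tz":0,"yaw":0,"claw":5.4},{"tx":0,"ty":0,"tz":0,"yaw":0,"claw":7},{"tx":0,"ty":0,"tz":0,"yaw":0,"claw":8.5},{"tx":0,"ty":0,"tz":0,"yaw":0,"claw":8.5},{"tx":0,"ty":0,"tz":1,"yaw":0,"claw":8.5},{"tx":0,"ty":0,"tz":2,"yaw":0,"claw":8.5},{"tx":0,"ty":0,"tz":3,"yaw":0,"claw":8.5},{"tx":0,"ty":0,"tz":4,"yaw":0,"claw":8.5},{"tx":0,"ty":0,"tz":4,"yaw":0,"claw":8.5},{"tx":0,"ty":0,"tz":2.2,"yaw":0,"claw":8.5},{"tx":0,"ty":0,"tz":1,"yaw":0,"claw":8.5}]}}

```text
time_s: 26.8
position: [0.4734, 0.3313, 0.2715]
tool_rot: [[0.424, 0.906, 0.004], [0.906, -0.424, 0.002], [0.004, 0.003, -1.0]]
ft_force: [1.0, 0.1, -1.0]
grip_width: 0.0848
gripper_force: 0.0
```

Request:
{"name": "servo_tool", "arguments": {"steps": [{"tx":0,"ty":-1.5,"tz":0,"yaw":0.4,"claw":8.5},{"tx":-0.1,"ty":-3.5,"tz":0,"yaw":1.5,"claw":8.5},{"tx":-0.1,"ty":-3.5,"tz":0,"yaw":1.5,"claw":8.5},{"tx":-0.1,"ty":-3.5,"tz":0,"yaw":1.5,"claw":8.5},{"tx":-0.1,"ty":-3.5,"tz":0,"yaw":1.5,"claw":8.5},{"tx":-0.1,"ty":-3.5,"tz":0,"yaw":1.5,"claw":8.5},{"tx":-0.1,"ty":-3.5,"tz":0,"yaw":1.5,"claw":8.5},{"tx":-0.1,"ty":-3.5,"tz":0,"yaw":1.5,"claw":8.5},{"tx":-0.1,"ty":-3.5,"tz":0,"yaw":1.5,"claw":8.5},{"tx":-0.1,"ty":-3.5,"tz":0,"yaw":2,"claw":8.5},{"tx":-0.1,"ty":-3.5,"tz":0,"yaw":2,"claw":8.5},{"tx":-0.2,"ty":-3.5,"tz":0,"yaw":2,"claw":8.5},{"tx":-0.2,"ty":-3.5,"tz":0,"yaw":2,"claw":8.5},{"tx":-0.2,"ty":-3.5,"tz":0,"yaw":2,"claw":8.5},{"tx":-0.2,"ty":-3.5,"tz":0,"yaw":2,"claw":8.5},{"tx":0,"ty":-2,"tz":0,"yaw":1,"claw":8.5},{"tx":0,"ty":-1.2,"tz":0,"yaw":0,"claw":8.5},{"tx":0,"ty":0,"tz":0,"yaw":0,"claw":8.5},{"tx":0,"ty":0,"tz":0,"yaw":0,"claw":8.5}]}}

```text
time_s: 28.7
position: [0.4551, -0.2051, 0.2681]
tool_rot: [[-0.005, 1.0, -0.001], [1.0, 0.005, 0.001], [0.001, -0.001, -1.0]]
ft_force: [0.1, -0.5, -0.4]
grip_width: 0.085
gripper_force: 0.0
```

```bash
python3 - <<'E'
from h import *
r=shot(6); o=env.observe(); print(o["position"],np.degrees(np.arctan2(o["tool_rot"][1,1],o["tool_rot"][0,1])))
for n in r:
    p,d,C=r[n]
    for nm,x,y,h,R in(("tin",474,332,107,46),("bottle",476,72,162,25),("mug",605,136,90,40),("col",456,-206,120,40)):
        q=C[(np.abs(C[...,2]-h)<5)&(np.hypot(C[...,0]-x,C[...,1]-y)<R)][:,:2].astype(np.float32); print(n,nm,len(q), len(q)>5 and (np.round(cv2.minEnclosingCircle(q)[0],1),cv2.minAreaRect(q)))
E
```

```text
[ 0.45519579 -0.20480876  0.26835403] 0.37407191886061
top tin 945 (array([471.7, 331.9]), ((471.0367736816406, 331.5486755371094), (69.56915283203125, 47.333858489990234), 65.13156127929688))
top bottle 179 (array([474.9,  72.5]), ((474.6419982910156, 72.73087310791016), (25.249286651611328, 25.946475982666016), 18.2103328704834))
top mug 211 (array([602.8, 135.5]), ((602.5394287109375, 135.96377563476562), (61.022525787353516, 59.516822814941406), 3.5685412883758545))
top col 0 False
side tin 336 (array([473.1, 329.7]), ((473.6768798828125, 330.9897766113281), (70.20015716552734, 47.63080596923828), 64.18639373779297))
side bottle 114 (array([477.1,  73.9]), ((477.43048095703125, 72.74639129638672), (26.07241439819336, 24.156381607055664), 62.21051025390625))
side mug 171 (array([608. , 134.8]), ((605.189453125, 135.8955841064453), (62.53263473510742, 61.272457122802734), 30.781658172607422))
side col 995 (array([ 457.9, -206. ]), ((457.75714111328125, -205.4735565185547), (67.9012222290039, 60.10769271850586), 30.777484893798828))
```

Request:
{"name": "servo_tool", "arguments": {"steps": [{"tx":0.1,"ty":-0.1,"tz":-2,"yaw":0,"claw":8.5},{"tx":0,"ty":0,"tz":-3,"yaw":0,"claw":8.5},{"tx":0,"ty":0,"tz":-3,"yaw":0,"claw":8.5},{"tx":0,"ty":0,"tz":-3,"yaw":0,"claw":8.5},{"tx":0,"ty":0,"tz":-3,"yaw":0,"claw":8.5},{"tx":0,"ty":0,"tz":-2.5,"yaw":0,"claw":8.5},{"tx":0,"ty":0,"tz":-1.8,"yaw":0,"claw":8.5},{"tx":0,"ty":0,"tz":0,"yaw":0,"claw":7.5},{"tx":0,"ty":0,"tz":0,"yaw":0,"claw":6.8},{"tx":0,"ty":0,"tz":0,"yaw":0,"claw":6.4},{"tx":0,"ty":0,"tz":0,"yaw":0,"claw":6.1},{"tx":0,"ty":0,"tz":0,"yaw":0,"claw":5.9},{"tx":0,"ty":0,"tz":0,"yaw":0,"claw":5},{"tx":0,"ty":0,"tz":0,"yaw":0,"claw":5},{"tx":0,"ty":0,"tz":0,"yaw":0,"claw":5},{"tx":0,"ty":0,"tz":0,"yaw":0,"claw":5}], "newtons": 70}}

```text
time_s: 30.4
position: [0.4572, -0.2073, 0.0869]
tool_rot: [[-0.005, 1.0, 0.004], [1.0, 0.005, -0.002], [-0.002, 0.004, -1.0]]
ft_force: [4.2, 2.3, 8.6]
grip_width: 0.0594
gripper_force: 68.7
```

Request:
{"name": "servo_tool", "arguments": {"steps": [{"tx":0,"ty":0,"tz":1,"yaw":0,"claw":5},{"tx":0,"ty":0,"tz":2,"yaw":0,"claw":5},{"tx":0,"ty":0,"tz":3,"yaw":0,"claw":5},{"tx":0,"ty":0,"tz":3,"yaw":0,"claw":5},{"tx":0,"ty":0,"tz":3,"yaw":0,"claw":5},{"tx":0,"ty":0,"tz":3,"yaw":0,"claw":5},{"tx":0,"ty":0,"tz":2,"yaw":0,"claw":5},{"tx":0,"ty":0,"tz":1,"yaw":0,"claw":5},{"tx":0,"ty":0,"tz":0,"yaw":0,"claw":5}]}}

```text
time_s: 31.3
position: [0.456, -0.2068, 0.2661]
tool_rot: [[-0.006, 1.0, 0.001], [1.0, 0.006, -0.001], [-0.001, 0.001, -1.0]]
ft_force: [0.5, 0.2, -4.2]
grip_width: 0.0591
gripper_force: 72.4
```

Request:
{"name": "servo_tool", "arguments": {"steps": [{"tx":0.4,"ty":1.2,"tz":0,"yaw":-0.1,"claw":5},{"tx":0.7,"ty":2.5,"tz":0,"yaw":-0.6,"claw":5},{"tx":0.9,"ty":3,"tz":0,"yaw":-0.6,"claw":5},{"tx":0.9,"ty":3,"tz":0,"yaw":-0.6,"claw":5},{"tx":0.9,"ty":3,"tz":0,"yaw":-0.6,"claw":5},{"tx":0.9,"ty":3,"tz":0,"yaw":-0.6,"claw":5},{"tx":0.9,"ty":3,"tz":0,"yaw":-0.6,"claw":5},{"tx":0.9,"ty":3,"tz":0,"yaw":-0.6,"claw":5},{"tx":0.9,"ty":3,"tz":0,"yaw":-0.6,"claw":5},{"tx":0.9,"ty":3,"tz":0,"yaw":-0.6,"claw":5},{"tx":0.9,"ty":3,"tz":0,"yaw":-0.6,"claw":5},{"tx":0.9,"ty":3,"tz":0,"yaw":-0.6,"claw":5},{"tx":0.9,"ty":3,"tz":0,"yaw":-0.6,"claw":5},{"tx":0.9,"ty":3,"tz":0,"yaw":-0.6,"claw":5},{"tx":0.9,"ty":3,"tz":0,"yaw":-0.6,"claw":5},{"tx":0.4,"ty":2.5,"tz":0,"yaw":-0.6,"claw":5},{"tx":0.2,"ty":1.7,"tz":0,"yaw":-0.6,"claw":5},{"tx":0,"ty":0.8,"tz":0,"yaw":0,"claw":5},{"tx":0,"ty":0,"tz":0,"yaw":0,"claw":5},{"tx":0,"ty":0,"tz":0,"yaw":0,"claw":5}]}}

```text
time_s: 33.3
position: [0.5899, 0.2697, 0.2647]
tool_rot: [[0.163, 0.987, -0.001], [0.987, -0.163, -0.001], [-0.001, -0.001, -1.0]]
ft_force: [-0.9, -1.1, -4.1]
grip_width: 0.0588
gripper_force: 72.3
```

Request:
{"name": "servo_tool", "arguments": {"steps": [{"tx":0,"ty":0,"tz":-1,"yaw":0,"claw":5},{"tx":0,"ty":0,"tz":-3,"yaw":0,"claw":5},{"tx":0,"ty":0,"tz":-3,"yaw":0,"claw":5},{"tx":0,"ty":0,"tz":-3,"yaw":0,"claw":5},{"tx":0,"ty":0,"tz":-2,"yaw":0,"claw":5},{"tx":0,"ty":0,"tz":-2,"yaw":0,"claw":5},{"tx":0,"ty":0,"tz":-1,"yaw":0,"claw":5},{"tx":0,"ty":0,"tz":-0.5,"yaw":0,"claw":5},{"tx":0,"ty":0,"tz":0,"yaw":0,"claw":5},{"tx":0,"ty":0,"tz":0,"yaw":0,"claw":5},{"tx":0,"ty":0,"tz":0,"yaw":0,"claw":5}]}}

```text
time_s: 34.4
position: [0.5906, 0.2702, 0.1113]
tool_rot: [[0.163, 0.987, 0.002], [0.987, -0.163, 0.0], [0.001, 0.002, -1.0]]
ft_force: [1.3, -0.1, -3.6]
grip_width: 0.0593
gripper_force: 72.3
```

```bash
python3 - <<'E'
from h import *
r=shot(7); o=env.observe(); print(o["position"],o["ft_force"],np.degrees(np.arctan2(o["tool_rot"][1,1],o["tool_rot"][0,1])))
cv2.imwrite("pics/c7.png",cv2.resize(r["side"][0][100:240,220:420],(600,420))[:,:,::-1])
E
```

```text
[0.59037407 0.27019795 0.11103393] [ 0.43606272 -0.94120398 -3.8973528 ] -9.37804469911862
```

View pics/c7.png

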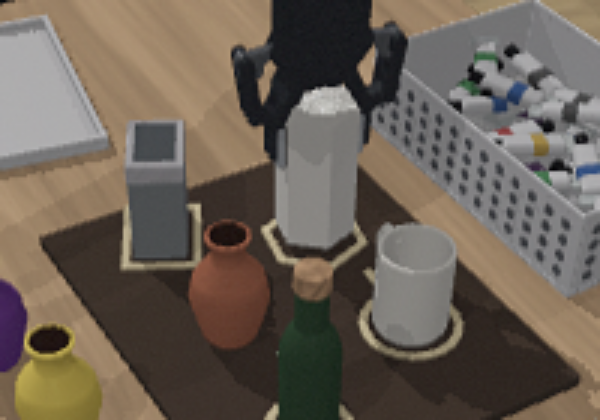

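The side crop shows the column held upright just above the hexagon, flats aligned with it.

Request:
{"name": "servo_tool", "arguments": {"steps": [{"tx":0,"ty":0,"tz":-0.3,"yaw":0.5,"claw":5},{"tx":0,"ty":0,"tz":-0.4,"yaw":0,"claw":5},{"tx":0,"ty":0,"tz":-0.2,"yaw":0,"claw":5},{"tx":0,"ty":0,"tz":-0.1,"yaw":0,"claw":5},{"tx":0,"ty":0,"tz":-0.1,"yaw":0,"claw":5},{"tx":0,"ty":0,"tz":0,"yaw":0,"claw":5},{"tx":0,"ty":0,"tz":0,"yaw":0,"claw":5}]}}

```text
time_s: 35.2
position: [0.5902, 0.2701, 0.0994]
tool_rot: [[0.154, 0.988, 0.0], [0.988, -0.154, 0.0], [0.0, 0.0, -1.0]]
ft_force: [0.9, -1.0, -4.4]
grip_width: 0.0593
gripper_force: 72.3
```

Request:
{"name": "servo_tool", "arguments": {"steps": [{"tx":0,"ty":0,"tz":-0.1,"yaw":0,"claw":5},{"tx":0,"ty":0,"tz":0,"yaw":0,"claw":5},{"tx":0,"ty":0,"tz":-0.05,"yaw":0,"claw":5},{"tx":0,"ty":0,"tz":0,"yaw":0,"claw":5},{"tx":0,"ty":0,"tz":0,"yaw":0,"claw":5}]}}

```text
time_s: 35.7
position: [0.5903, 0.2702, 0.0989]
tool_rot: [[0.154, 0.988, 0.001], [0.988, -0.154, 0.0], [0.001, 0.001, -1.0]]
ft_force: [-1.8, -0.6, 5.1]
grip_width: 0.0594
gripper_force: 73.4
```

Contact made. I'll release, rise, and move clear of the view.

Request:
{"name": "servo_tool", "arguments": {"steps": [{"tx":0,"ty":0,"tz":0,"yaw":0,"claw":6.1},{"tx":0,"ty":0,"tz":0,"yaw":0,"claw":6.5},{"tx":0,"ty":0,"tz":0,"yaw":0,"claw":7.5},{"tx":0,"ty":0,"tz":0,"yaw":0,"claw":8.5},{"tx":0,"ty":0,"tz":0,"yaw":0,"claw":8.5},{"tx":0,"ty":0,"tz":1,"yaw":0,"claw":8.5},{"tx":0,"ty":0,"tz":2,"yaw":0,"claw":8.5},{"tx":0,"ty":0,"tz":3,"yaw":0,"claw":8.5},{"tx":0,"ty":0,"tz":4,"yaw":0,"claw":8.5},{"tx":0,"ty":0,"tz":4,"yaw":0,"claw":8.5},{"tx":0,"ty":0,"tz":3,"yaw":0,"claw":8.5},{"tx":0,"ty":0,"tz":1,"yaw":0,"claw":8.5}]}}

```text
time_s: 36.9
position: [0.5906, 0.2703, 0.2824]
tool_rot: [[0.154, 0.988, 0.007], [0.988, -0.154, 0.002], [0.003, 0.006, -1.0]]
ft_force: [0.4, -0.1, -0.1]
grip_width: 0.085
gripper_force: 0.0
```

Request:
{"name": "servo_tool", "arguments": {"steps": [{"tx":-0.4,"ty":-1.5,"tz":0,"yaw":0,"claw":8.5},{"tx":-1,"ty":-3.5,"tz":0,"yaw":0,"claw":8.5},{"tx":-1,"ty":-3.5,"tz":0,"yaw":0,"claw":8.5},{"tx":-1,"ty":-3.5,"tz":0,"yaw":0,"claw":8.5},{"tx":-1,"ty":-3.5,"tz":0,"yaw":0,"claw":8.5},{"tx":-1,"ty":-3.5,"tz":0,"yaw":0,"claw":8.5},{"tx":-1,"ty":-3.5,"tz":0,"yaw":0,"claw":8.5},{"tx":-1,"ty":-3.5,"tz":0,"yaw":0,"claw":8.5},{"tx":-1,"ty":-3.5,"tz":0,"yaw":0,"claw":8.5},{"tx":-1,"ty":-3.5,"tz":0,"yaw":0,"claw":8.5},{"tx":-1,"ty":-3.5,"tz":0,"yaw":0,"claw":8.5},{"tx":-1,"ty":-3.5,"tz":0,"yaw":0,"claw":8.5},{"tx":-1,"ty":-3.5,"tz":0,"yaw":0,"claw":8.5},{"tx":-1,"ty":-3.5,"tz":0,"yaw":0,"claw":8.5},{"tx":0,"ty":-3.5,"tz":0,"yaw":0,"claw":8.5},{"tx":0,"ty":-3.5,"tz":0,"yaw":0,"claw":8.5},{"tx":0,"ty":-1.5,"tz":0,"yaw":0,"claw":8.5},{"tx":0,"ty":0,"tz":0,"yaw":0,"claw":8.5},{"tx":0,"ty":0,"tz":0,"yaw":0,"claw":8.5}]}}

```text
time_s: 38.8
position: [0.4561, -0.2839, 0.2775]
tool_rot: [[0.154, 0.988, -0.001], [0.988, -0.154, 0.001], [0.001, -0.001, -1.0]]
ft_force: [0.1, 0.1, -0.1]
grip_width: 0.0853
gripper_force: 0.0
```

```bash
python3 - <<'E'
from h import *
r=shot(8)
for n in r:
    p,d,C=r[n]
    for nm,x,y,h,R in(("tin",474,332,107,46),("bottle",476,72,162,25),("mug",605,136,90,40),("col",590,271,132,42),("vase",469,188,110,25)):
        q=C[(np.abs(C[...,2]-h)<5)&(np.hypot(C[...,0]-x,C[...,1]-y)<R)][:,:2].astype(np.float32); print(n,nm,len(q), len(q)>5 and (np.round(cv2.minEnclosingCircle(q)[0],1),cv2.minAreaRect(q)), phase(q[cv2.convexHull(q,returnPoints=False)[:,0]],q.mean(0),6) if nm=="col" else "")
z=np.load("top0.npz");C=cloud("top",z["d"])*1000;q=C[(np.abs(C[...,2]-110)<5)&(np.hypot(C[...,0]-469,C[...,1]-188)<25)][:,:2];print("vase0",q.mean(0),len(q))
C=r["top"][2];q=C[(np.abs(C[...,2]-110)<5)&(np.hypot(C[...,0]-469,C[...,1]-188)<25)][:,:2];print("vase8",q.mean(0),len(q))
cv2.imwrite("pics/c8.png",cv2.resize(r["top"][0][130:285,110:310],(774,600))[:,:,::-1])
E
```

```text
top tin 942 (array([471.4, 331.4]), ((471.1015930175781, 331.72088623046875), (68.45506286621094, 47.5053596496582), 65.38191986083984)) 
top bottle 173 (array([475.2,  72.8]), ((475.7694091796875, 72.76331329345703), (24.29816436767578, 25.85960578918457), 25.919523239135742)) 
top mug 218 (array([602.7, 135.5]), ((602.2755126953125, 135.03770446777344), (60.92570114135742, 60.69129943847656), 4.234030246734619)) 
top col 918 (array([588.9, 270.7]), ((588.693359375, 271.34320068359375), (67.17605590820312, 61.12830352783203), 81.20494079589844)) 21.958134191067888
top vase 284 (array([469.5, 192.3]), ((468.7008361816406, 192.41412353515625), (34.552494049072266, 33.61433792114258), 4.205885887145996)) 
side tin 339 (array([474.4, 331.2]), ((473.8036193847656, 330.95074462890625), (68.71711730957031, 47.34440612792969), 64.56915283203125)) 
side bottle 115 (array([477.1,  73.2]), ((477.6001281738281, 73.07192993164062), (27.32823371887207, 24.142362594604492), 61.770755767822266)) 
side mug 176 (array([605.3, 135.9]), ((605.4937133789062, 135.4122314453125), (62.29678726196289, 60.587928771972656), 33.780982971191406)) 
side col 359 (array([590.7, 270.5]), ((591.1936645507812, 270.16461181640625), (67.4258804321289, 62.379638671875), 27.451358795166016)) 21.99790905219351
side vase 138 (array([470.7, 193.3]), ((471.4241943359375, 192.01461791992188), (35.62068557739258, 33.678829193115234), 63.29933166503906)) 
vase0 [468.8818274 192.2712811] 288
vase8 [468.7685641  192.26590354] 284
```

View pics/c8.png

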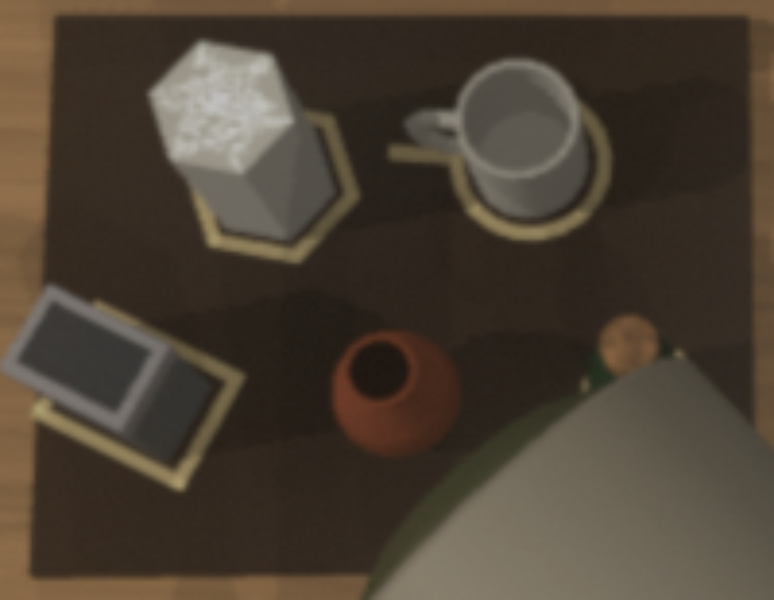

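The picture shows all four things upright in their outlines, with the handle above the tick and the vase unmoved. Offsets are at most about 2 mm and 1°.

```bash
python3 -c "
from rig import env
print(env.close_job())"
```

```text
the job is handed in; nothing more can be done
None
```

The mug, bottle, tin and column stand upright in their outlines, placed in that order and within about 2 mm and 1° by the cameras. The vase has not moved, and the job was handed in at about 39 s of the 120 s allowed.

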